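# Wedge the cabinet door shut

### The arm

A 6-joint arm with a two-finger parallel gripper is mounted at the origin on a cart in front of the work surface, level with it; the furniture and walls round the work are solid. World frame = base frame: x ahead of the robot, y to its left, z up, the work surface at z = 0. Lengths are in m, angles in rad, forces in N, time in s.
With the tool pointing down it reaches from about 0.15 to 0.775 m from the base axis. Payload 6.1 kg.
Tool frame: the origin (TCP) lies at the very end of the fingers, on their centre line; the grasp point (between the pads) lies arm.grip_depth behind it (arm.grip_depth is the distance from the TCP to the grasp point, in m); x points along the fingers, y is the direction in which the jaws open and shut, and the axes are right-handed (so a half turn about x gives the same grasp; the last joint's range is limited). The gripper opens to 85 mm and grips with 20 to 120 N. Pads are 22 mm wide; open, the fingers measure 114 mm over their backs; the gripper's body (76 mm by 85 mm) begins 54 mm behind the grasp point. The pads swing forward as they close: fully open they stand 13 mm farther back than shut.
Start: joints at [1.261, 0.126, -0.04, 1.405, 0, 1.571], TCP at [0.16, 0.5, 0.231] pointing down, gripper open.
Joint ranges: [-2.72, 2.72], [-0.95, 1.95], [-1.27, 1.35], [-1.78, 2.02], [-1.46, 1.47], [-3.14, 3.14]. Speed limits (rad/s): [2.39, 2.39, 3.01, 3.14, 3.14, 3.14].

### API

Orientations are given as a unit quaternion [x, y, z, w].
In Python, from station import arm gives the robot as it stands.
- The arm moves only by the tool step_arm, never from a script. Its argument "steps" is a list of rows, each a list of 7 numbers: the turn, a rotation vector about the tool's x, y, z in units of 5 degrees (1.0 is 5 degrees), then the shift along the tool's x, y, z in cm, then the finger opening in cm, from 0 to 8.54. A call has exactly 8 rows; each row is the pose to reach, as a shift and turn from the pose commanded when the call began, along the tool's axes at that moment; what a row does not reach only later rows make up. A row lasts 1/10 s, in which the tool goes at most 50 mm and 8.59 degrees, less where a joint would pass 70% of its speed; a pose out of reach is approached as far as the arm can. A call with a gripper value outside its range is refused whole. The fingers move at their own pace and stop on an object; the grip force is fixed at half the most. Time passes only in rows, so rows that repeat a pose let the fingers close, or fill a call up. It gives the time, the measured TCP pose, the force and the opening at its end, in the units of the state.
- arm.observe(): the state, without advancing time (a new reading comes with each control period).
- arm.get_image(name): name is "side" or "top" or "wrist"; returns (picture, depth): 384x512x3 uint8, blue, green, red; 384x512 float32, m along the optical axis (not along the pixel's ray), 0 where there is no reading.
- arm.calibration(name): a dict with "fovy" (degrees; the focal length in pixels is half the picture's height over the tangent of half this angle, whatever the lens; pixels are square), "cx", "cy" (the principal point, pixels), "rvec" (rotation vector, rad) and "tvec" (3), from world to camera coordinates, as OpenCV has them; the wrist camera has in their place "hand_eye" (4x4, takes a point from camera to tool coordinates, whose origin is the TCP and whose axes are the tool frame's). Camera axes: x right, y down, z forward; pixel columns grow to the right and rows downward; lengths in m; the calibration is good to about 2 mm. A picture is of the moment at which its call begins: read the wrist's pose just before it. calibration takes no time and is no camera call.
- arm.hand_in(): hands the job in, once; it reports no verdict.
The state is a dict: "clock": time; "joint_positions": joint angles; "dq": joint speeds; "joint_efforts": joint torques, N m; "tool_pos": TCP position; "tool_rot": TCP orientation; "contact_force": force on the tool from outside, world axes, zero at the start; "moment": the same for the moment, N m; "gripper_width": finger opening in m.
Only numpy, scipy, OpenCV 4.12 (cv2) and the standard library are available. Lean on these libraries where they do the work, as an engineer would, in place of code of your own. Each camera call takes 0.05 s, during which the arm holds its last target.

### The job

The blue door of the small white desk cabinet has lost its catch and hangs ajar. Pick up the tall orange wedge (the other orange one, the flat shim, is too low to reach the door) and, keeping hold of it, push or tap its thin end in under the handle half of the door until the door is pushed shut and rides up a few millimetres on the wedge, jammed. Then let go and leave it jammed.

Things in the scene. Friction and masses are not known exactly. Their poses are not given: they have to be found in the camera images.
- wedge_grip (a point): Centre of the heel block of the tall orange wedge (a 140 mm long, 36 mm wide taper lying on its flat underside), half-way up: 17 mm above the underside, 22.5 mm from the heel's end. x points along the wedge to its thin end, 117.5 mm away; z up. Grasp the heel across its 36 mm width. The flat shim, orange too but only 10 mm high and 110 mm long, is not this one.
- wedge: The same wedge, 0.16 kg; origin on the underside, 17 mm below wedge_grip, same axes. The heel block is 45 mm long, flat on top, 34 mm high; from it the top slopes down over 95 mm to the thin end, 4 mm high.
- jam_point (a point): Point on the desk below the front face of the shut door, in the middle of its handle half: the line for the wedge. Fixed to the cabinet, whose place and yaw vary. x: horizontal, square to the shut door, into the cabinet (push this way); y: left along the door, free edge at +60 mm. The wedge flat on the desk first touches the shut door when wedge_grip is 86 mm before this point.
- door_edge (a point): Blue door, 236 mm wide, 134 mm high, 14 mm thick, 0.25 kg, of a white cabinet 240 mm wide and 150 mm high. Its lower edge is 14 mm above the desk; the space behind it under the cabinet is free for 24 mm up and 80 mm in. A 10 mm bar handle stands 10 mm out, 28 mm from the free edge. This point: its front lower corner at the free edge; moves with it.
- door (a joint): Swing of the door on the upright hinge at its right (-y) edge, rad: 0 shut, growing as the free left edge comes out towards the robot. Light friction, no spring. It starts 0.07 to 0.2 ajar; the wedge pushed against its lower edge swings it shut.
- door_lift (a joint): Rise of the door on its lift-off hinges, m: 0 hanging free, 0.008 at the stop. Each 3.2 mm the wedge goes in lifts it 1 mm. It presses down with about 2.6 N plus 0.5 N per mm; pushing the wedge takes up to about 14 N, and by friction it stays in when released.
Mind the look-alikes: they are no part of the job. There is more than one size of the wedge; the one meant has the size given above.

How it is judged:
On the way, in this order (a step that is already met when the one before it is completed fails the run):
1. the tall wedge is picked up, clear of the desk (height (world z) of wedge_grip above 0.03 m and contact force between the fingers and wedge above 1 N), for 0.1 s.
2. the wedge, still held, is driven under the handle half of the door until the door is shut and lifted by 2 mm (value of joint door_lift above 0.002 m and value of joint door below 0.06 rad and contact force between wedge and door above 0.8 N and y of wedge_grip in the frame of jam_point between -0.045 and 0.045 m and contact force between the fingers and wedge above 1 N), for 0.1 s.
At the end, for the whole second after the job is handed in: The tall wedge lies still under the handle half of the door (its centre line within 45 mm of the jam point to either side), released, flat on the desk within 7 degrees; the door is shut within 0.06 rad and rests on the wedge, still lifted by more than 2 mm with more than 0.8 N between them (value of joint door_lift above 0.002 m and value of joint door below 0.06 rad and contact force between wedge and door above 0.8 N and y of wedge_grip in the frame of jam_point between -0.045 and 0.045 m and angle between wedge_grip's own z axis and vertical below 0.12 rad and linear speed of wedge below 0.01 m/s and velocity of joint door below 0.05 rad/s); the robot touches nothing.
It also fails if it takes over 51 s, if anything falls off the work surface, if the arm or the gripper's body presses on something with over 40 N, if the wrist force passes 120 N, or if a joint passes its speed limit or range.

## Working session

There is one attempt and no reset: what is moved stays moved. The work goes in short steps, Python scripts to look and compute and a tool call to move; the robot and the scene stay as the last step left them, time stands still between calls to the robot, and variables do not carry over. Pictures are saved under pics/ and viewed, and the job is handed in when it is done.

Besides the shell and the picture viewer there is one more tool, called as name(argument=value, ...) on one line, values as JSON. step_arm: Moves the arm, as the interface text tells. Its arguments: {"type":"object","properties":{"steps":{"type":"array"}},"required":["steps"]}

```bash
ls; mkdir -p pics
python3 - <<'E'
from station import arm
import cv2,numpy as np
s=arm.observe()
print(s, arm.grip_depth)
for n in("side","top","wrist"):
    im,d=arm.get_image(n); cv2.imwrite(f"pics/{n}0.png",im); np.save(f"pics/{n}0.npy",d); c=arm.calibration(n); print(n,c)
E
```

```text
pics
{'clock': 0.0, 'joint_positions': array([ 1.26099520e+00,  1.26370962e-01, -4.06230734e-02,  1.40538212e+00,
       -3.18061391e-05,  1.57079717e+00]), 'dq': array([-5.17046776e-05,  1.40738049e-03, -1.94660373e-04,  7.47829091e-04,
       -2.61752036e-03,  7.05123835e-04]), 'joint_efforts': array([-1.05146675e-03, -4.35915112e+01,  3.52922988e+01,  1.74163218e-02,
       -9.11970710e-05,  4.19173602e-06]), 'tool_pos': array([0.15994102, 0.49961586, 0.2305263 ]), 'tool_rot': array([ 0.1085404 ,  0.69871531, -0.1096476 ,  0.69856518]), 'contact_force': array([-0.15250858,  0.46399477,  0.62440187]), 'moment': array([-0.009605  ,  0.03123977,  0.06601272]), 'gripper_width': 0.0855037957899608} 0.0187
side {'fovy': 49.74137321796336, 'cx': 261.7764593209686, 'cy': 194.7189159990968, 'rvec': array([ 2.06157417, -0.54085384,  0.28926148]), 'tvec': array([-0.48764692,  0.14295331,  1.18976797])}
top {'fovy': 50.7738762662999, 'cx': 252.42293979317085, 'cy': 193.42621309094045, 'rvec': array([ 2.13905916, -2.09692327,  0.20195309]), 'tvec': array([-0.10105516,  0.5156493 ,  1.02881814])}
wrist {'fovy': 63.2974091905902, 'cx': 259.37507591516686, 'cy': 193.96650771449546, 'hand_eye': array([[ 2.51514957e-04, -2.58947854e-01,  9.65891270e-01,
        -1.43206762e-01],
       [ 9.99999742e-01,  7.14625655e-04, -6.88111748e-05,
        -1.20342999e-05],
       [-6.72432176e-04,  9.65891039e-01,  2.58947967e-01,
        -6.47315772e-02],
       [ 0.00000000e+00,  0.00000000e+00,  0.00000000e+00,
         1.00000000e+00]])}
```

View pics/side0.png

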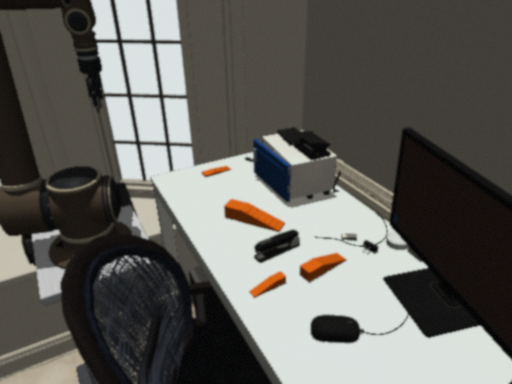

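View pics/top0.png

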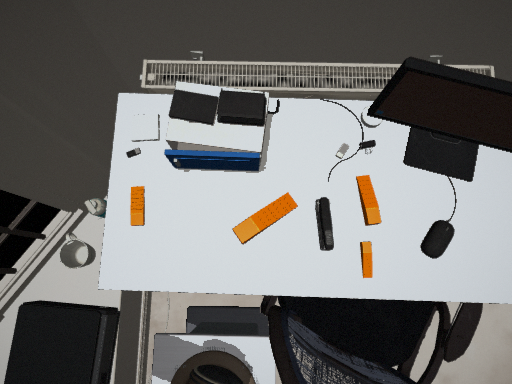

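View pics/wrist0.png

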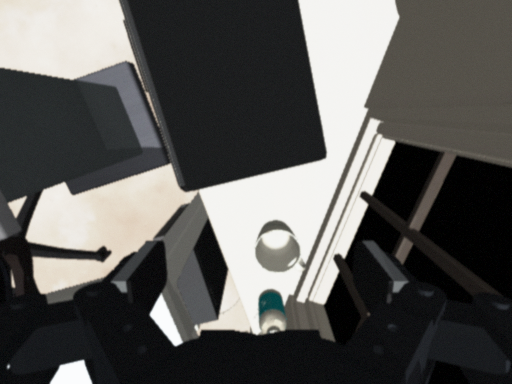

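Orange candidates in the top view are (265,218), (137,205), (369,200) and (367,260). I'll measure all four, plus the door.

```bash
cat > h.py <<'E'
import cv2,numpy as np
from station import arm
from scipy.spatial.transform import Rotation as R
def pts(n,d,s=None):
    c=arm.calibration(n); h,w=d.shape; f=h/2/np.tan(np.radians(c['fovy'])/2)
    v,u=np.mgrid[:h,:w]; P=np.stack([(u-c['cx'])/f*d,(v-c['cy'])/f*d,d],-1)
    if n=='wrist':
        H=c['hand_eye']; P=P@H[:3,:3].T+H[:3,3]
        return P@R.from_quat(s['tool_rot']).as_matrix().T+s['tool_pos']
    return (P-c['tvec'])@R.from_rotvec(c['rvec']).as_matrix()
def orange(im):
    h=cv2.cvtColor(im,cv2.COLOR_BGR2HSV); return cv2.inRange(h,(5,150,90),(22,255,255))
def blue(im):
    h=cv2.cvtColor(im,cv2.COLOR_BGR2HSV); return cv2.inRange(h,(100,130,40),(130,255,255))
E
python3 - <<'E'
from h import *
np.set_printoptions(precision=4,suppress=True)
for n in("top","side"):
    im=cv2.imread(f"pics/{n}0.png");d=np.load(f"pics/{n}0.npy");P=pts(n,d)
    for nm,m in(("o",orange(im)),("b",blue(im))):
        k,l,st,ce=cv2.connectedComponentsWithStats(m)
        for i in range(1,k):
            if st[i,4]<60: continue
            q=P[(l==i)&(d>0)]
            r=cv2.minAreaRect((q[:,:2]*1000).astype(np.float32))
            print(n,nm,ce[i],st[i,4],"rect",np.round(r[0]),np.round(r[1]),round(r[2]),"z",np.percentile(q[:,2],[2,50,98]))
    print("desk z", np.median(P[300:,:,2]) if n=="side" else P[270,200])
E
```

```text
top o [368.8222 199.3978] 641 rect [ 515. -408.] [140.  37.] 9 z [0.0038 0.0272 0.0364]
top o [137.0201 205.4217] 498 rect [487. 227.] [109.  36.] 6 z [0.0011 0.0081 0.0133]
top o [264.3285 217.4762] 1178 rect [ 459. -127.] [ 47. 186.] 36 z [0.0062 0.0362 0.0482]
top o [366.7795 259.4783] 322 rect [ 351. -399.] [93. 24.] 4 z [0.0027 0.0173 0.0254]
top b [214.5759 159.2392] 1455 rect [596.  11.] [233.  17.] 89 z [0.0292 0.1238 0.1503]
desk z [0.3145 0.0462 0.002 ]
side o [214.8899 170.6697] 109 rect [484. 223.] [103.  37.] 5 z [0.0039 0.0099 0.0141]
side o [255.2032 214.0064] 625 rect [ 459. -131.] [ 51. 180.] 37 z [0.0065 0.032  0.0479]
side o [321.1211 262.5724] 421 rect [ 513. -411.] [137.  34.] 8 z [0.0067 0.03   0.0362]
side o [267.4673 283.7092] 306 rect [ 350. -401.] [90. 25.] 3 z [0.0042 0.0168 0.0253]
side b [270.8356 155.8301] 365 rect [594.   6.] [227.  17.] 89 z [0.1169 0.1404 0.1508]
desk z -0.0005466556251015851
```

Run:
```python
import cv2
a=cv2.imread("pics/top0.png")[135:285,110:390]; cv2.imwrite("pics/topc.png",cv2.resize(a,None,fx=2.8,fy=2.8,interpolation=2))
a=cv2.imread("pics/side0.png")[120:310,180:380]; cv2.imwrite("pics/sidec.png",cv2.resize(a,None,fx=3,fy=3,interpolation=2))
```

```text
(no output)
```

View pics/topc.png

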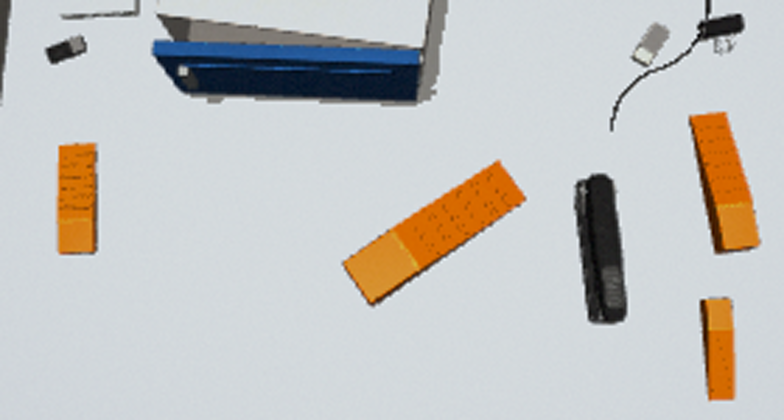

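View pics/sidec.png

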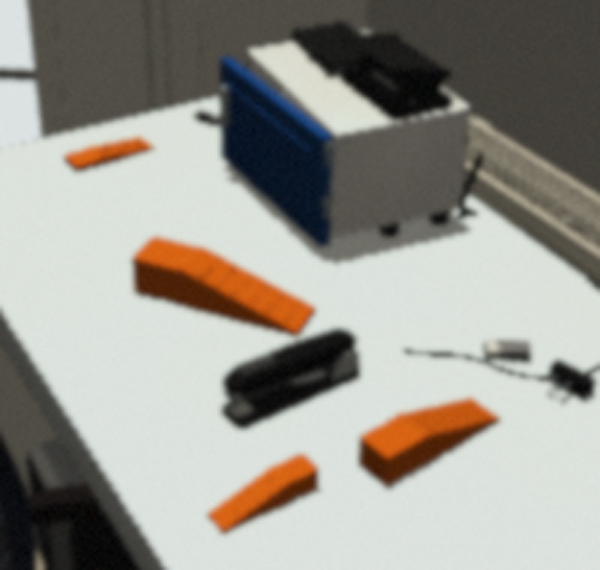

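Run:
```python
from h import *
np.set_printoptions(precision=4,suppress=True)
# wedge
for n in("top","side"):
    im=cv2.imread(f"pics/{n}0.png");d=np.load(f"pics/{n}0.npy");P=pts(n,d)
    q=P[(orange(im)>0)&(d>0)]; q=q[(abs(q[:,0]-.515)<.09)&(abs(q[:,1]+.408)<.06)]
    c,sz,a=cv2.minAreaRect((q[:,:2]*1000).astype(np.float32)); print(n,c,sz,a)
    box=cv2.boxPoints((c,sz,a)); print(box)
    # top (z>0.03) flat heel
    t=q[q[:,2]>0.031]; print("heel",cv2.minAreaRect((t[:,:2]*1000).astype(np.float32)),np.median(t[:,2]))
    # slope direction
    A=q[(q[:,2]<.030)&(q[:,2]>.008)]; co=np.linalg.lstsq(np.c_[A[:,:2],np.ones(len(A))],A[:,2],rcond=None)[0]; print("slope",co, np.degrees(np.arctan2(-co[1],-co[0])))
    # cabinet top
    h=cv2.cvtColor(im,cv2.COLOR_BGR2HSV)
    m=(P[...,2]>.14)&(P[...,2]<.157)&(h[...,1]<60)&(h[...,2]>110)&(d>0)&(P[...,0]>.55)&(P[...,0]<.95)&(abs(P[...,1])<.25)
    m=cv2.morphologyEx(m.astype(np.uint8),cv2.MORPH_OPEN,np.ones((2,2)))>0
    t=P[m]; print("cab",len(t),t.min(0),t.max(0))
    cv2.imwrite(f"pics/m_{n}.png",(m*255).astype(np.uint8))
    # front edge: for y bins min x
    y=np.arange(-.09,.12,.01); e=[]
    for b in y:
        k=t[abs(t[:,1]-b)<.006]
        if len(k)>3:e.append((b,np.percentile(k[:,0],3)))
    e=np.array(e);print(e.T)
    if len(e)>2: pf=np.polyfit(e[:,0],e[:,1],1);print(pf,np.degrees(np.arctan(pf[0])))
    e=[]
    for b in np.arange(.62,.8,.01):
        k=t[abs(t[:,0]-b)<.006]
        if len(k)>3:e.append((b,k[:,1].min(),k[:,1].max()))
    e=np.array(e);print("edges",e.T)
    # blue top
    m=(blue(im)>0)&(d>0)&(P[...,2]>.143)
    t=P[m]; print("door top",cv2.minAreaRect((t[:,:2]*1000).astype(np.float32)),cv2.boxPoints(cv2.minAreaRect((t[:,:2]*1000).astype(np.float32))))
```

```text
top (515.233642578125, -407.69952392578125) (140.157958984375, 36.71283721923828) 8.548322677612305
[[ 443.2046 -399.9638]
 [ 448.6617 -436.2688]
 [ 587.2627 -415.4352]
 [ 581.8055 -379.1302]]
heel ((476.63787841796875, -413.63421630859375), (62.049598693847656, 35.87662124633789), 8.503188133239746) 0.03375559079747605
slope [-0.2703 -0.0417  0.1471] 8.761132110831705
cab 2827 [ 0.31   -0.134  -0.0237] [0.8318 0.1238 1.1087]
[[-0.09   -0.08   -0.07   -0.06   -0.05   -0.04   -0.03   -0.02   -0.01
  -0.      0.01    0.02    0.03    0.04    0.05    0.06    0.07    0.08
   0.09    0.1     0.11  ]
 [ 0.6069  0.6084  0.6093  0.6098  0.6114  0.6135  0.6142  0.6159  0.6166
   0.618   0.6208  0.6202  0.6205  0.6226  0.6235  0.6244  0.6253  0.6268
   0.629   0.6286  0.6294]]
[0.1154 0.6177] 6.581096293680248
edges [[ 0.62    0.63    0.64    0.65    0.66    0.67    0.68    0.69    0.72
   0.73    0.74    0.75    0.76    0.77    0.78    0.79  ]
 [-0.1126 -0.1139 -0.1149 -0.116  -0.1173 -0.1181 -0.1195 -0.1205 -0.1237
  -0.1237 -0.1262 -0.1262 -0.1257 -0.0874 -0.1308 -0.1308]
 [ 0.0977  0.1238  
[... 965 characters left out ...]
.6121  0.6126  0.6155  0.6146
   0.616   0.618   0.6196  0.6197  0.6218  0.6219  0.6222  0.6259  0.6272
   0.6272  0.6292  0.6304]]
[0.1124 0.6171] 6.415496804809584
edges [[ 0.62    0.63    0.64    0.65    0.66    0.67    0.68    0.7     0.71
   0.72    0.74    0.75    0.76  ]
 [-0.1123 -0.1149 -0.1167 -0.1185 -0.1185 -0.117  -0.1219 -0.1223 -0.1254
  -0.1254 -0.1268 -0.1294 -0.1293]
 [ 0.0699  0.1126  0.124   0.1141  0.1115  0.1144  0.1121 -0.1171 -0.1223
  -0.1201 -0.1236 -0.121  -0.1094]]
door top ((595.3829956054688, 6.205848693847656), (227.13113403320312, 15.260113716125488), 88.6291732788086) [[ 585.0383 -107.1447]
 [ 600.294  -107.5098]
 [ 605.7277  119.5564]
 [ 590.472   119.9214]]
```

The wanted wedge is at (369,200): 140 x 37 mm and 34 mm high. Of the others, (265,218) is too big (186 mm, 48 mm high), (367,260) too small (93 mm), and (137,205) is the flat shim. The cabinet yaw is about -6.6° and the door about 0.095 rad ajar.

```bash
cat >> h.py <<'E'
def go(p,yaw):
    """print turn (5deg units) and shift (cm) from current pose to TCP p, tool down, jaw axis across heading yaw (deg)"""
    s=arm.observe(); T=R.from_quat(s['tool_rot']); M=T.as_matrix()
    best=None
    for sg in(1,-1):
        t=np.radians(yaw); y=sg*np.array([-np.sin(t),np.cos(t),0]); x=np.array([0,0,-1.]); 
        G=R.from_matrix(np.c_[x,y,np.cross(x,y)]); rv=(T.inv()*G).as_rotvec(degrees=True)/5
        if best is None or np.linalg.norm(rv)<np.linalg.norm(best): best=rv
    print("tcp",s['tool_pos'].round(4),"t",round(float(s['clock']),2),"F",s['contact_force'].round(1),"w",round(s['gripper_width'],4),"q",s['joint_positions'].round(2))
    print("turn",best.round(2),"shift",(M.T@(np.array(p)-s['tool_pos'])*100).round(2))
E
python3 - <<'E'
from h import *
t=np.radians(8.5)
ax=np.array([np.cos(t),np.sin(t)]); 
c=np.array([.5145,-.409]); g=c-ax*.0475; print("grip",g)
s=arm.observe();print(R.from_quat(s['tool_rot']).as_matrix().round(3))
go([g[0],g[1],.14],8.5)
E
```

```text
grip [ 0.46752175 -0.41602095]
[[-0.     0.305  0.952]
 [-0.001  0.952 -0.305]
 [-1.    -0.001  0.   ]]
tcp [0.16   0.4997 0.2307] t 0.15 F [-0.4 -0.7 -0. ] w 0.0855 q [ 1.26  0.13 -0.04  1.41 -0.    1.57]
turn [-5.25 -0.    0.01] shift [  9.17 -77.83  57.21]
```

step_arm(steps=[[-0.3,0,0,0,-3.9,2.9,8.5],[-0.6,0,0,0,-7.8,5.7,8.5],[-0.9,0,0,0,-11.7,8.6,8.5],[-1.2,0,0,0,-15.6,11.4,8.5],[-1.5,0,0,0,-19.5,14.3,8.5],[-1.8,0,0,0,-23.3,17.2,8.5],[-2.1,0,0,0,-27.2,20,8.5],[-2.4,0,0,0,-31.1,22.9,8.5]])

```text
clock: 0.95
tool_pos: [0.2832, 0.1322, 0.2313]
tool_rot: [0.035, 0.706, -0.035, 0.706]
contact_force: [1.0, 0.6, -1.0]
gripper_width: 0.0847
```

```bash
python3 -c "
from h import *
go([.4675,-.416,.14],8.5)"
```

```text
tcp [0.2832 0.1322 0.2313] t 0.95 F [ 1.   0.6 -1. ] w 0.0847 q [ 0.44 -0.28 -0.41  1.44 -0.    0.54]
turn [-2.82  0.01 -0.  ] shift [  9.13 -52.76  23.71]
```

step_arm(steps=[[-0.3,0,0,0.6,-4.4,2,8.5],[-0.6,0,0,1.2,-8.8,4,8.5],[-0.9,0,0,1.8,-13.2,6,8.5],[-1.2,0,0,2.4,-17.6,8,8.5],[-1.5,0,0,3.0,-22,10,8.5],[-1.8,0,0,3.6,-26.4,12,8.5],[-2.1,0,0,4.2,-30.8,14,8.5],[-2.4,0,0,4.8,-35.2,16,8.5]])

```text
clock: 1.75
tool_pos: [0.4073, -0.2345, 0.1829]
tool_rot: [-0.039, 0.706, 0.039, 0.706]
contact_force: [1.1, 0.2, -0.2]
gripper_width: 0.085
```

```bash
python3 -c "
from h import *
go([.4675,-.416,.14],8.5)"
```

```text
tcp [ 0.4073 -0.2345  0.1829] t 1.75 F [ 1.1  0.2 -0.2] w 0.085 q [-0.52  0.03 -0.25  1.29  0.   -0.63]
turn [-0.45  0.   -0.  ] shift [  4.29 -18.7    4.01]
```

step_arm(steps=[[-0.1,0,0,1,-4.6,1,8.5],[-0.2,0,0,2,-9.2,2,8.5],[-0.3,0,0,3,-13.8,3,8.5],[-0.4,0,0,4.0,-17.5,4,8.5],[-0.45,0,0,4.3,-18.7,4,8.5],[-0.45,0,0,4.3,-18.7,4,8.5],[-0.45,0,0,4.3,-18.7,4,8.5],[-0.45,0,0,4.3,-18.7,4,8.5]])

```text
clock: 2.55
tool_pos: [0.4673, -0.4126, 0.1412]
tool_rot: [-0.053, 0.705, 0.053, 0.705]
contact_force: [-0.3, -0.2, 1.0]
gripper_width: 0.0851
```

Run:
```python
from h import *
np.set_printoptions(precision=4,suppress=True)
s=arm.observe(); im,d=arm.get_image("wrist"); cv2.imwrite("pics/w1.png",im)
P=pts("wrist",d,s); m=orange(im)
k,l,st,ce=cv2.connectedComponentsWithStats(m)
for i in range(1,k):
    if st[i,4]<200: continue
    q=P[(l==i)&(d>0)]; print(ce[i],st[i,4],len(q))
    r=cv2.minAreaRect((q[:,:2]*1000).astype(np.float32)); print(r, cv2.boxPoints(r),np.percentile(q[:,2],[2,50,98]))
    A=q[(q[:,2]<.030)&(q[:,2]>.008)]; co=np.linalg.lstsq(np.c_[A[:,:2],np.ones(len(A))],A[:,2],rcond=None)[0]; print("slope",co, np.degrees(np.arctan2(-co[1],-co[0])))
go([.4675,-.416,.14],8.5)
```

```text
[295.605   55.0963] 3385 3373
((356.93182373046875, -400.7177429199219), (87.1546401977539, 24.16087532043457), 3.423224925994873) [[ 312.7109 -391.2609]
 [ 314.1536 -415.3787]
 [ 401.1527 -410.1746]
 [ 399.7101 -386.0568]] [0.0066 0.0197 0.0247]
slope [ 0.2099  0.0138 -0.0512] -176.23966751264055
[255.275  230.6935] 5044 5018
((517.6932983398438, -408.9704895019531), (138.8783721923828, 35.20505905151367), 8.813583374023438) [[ 446.377  -402.2153]
 [ 451.7711 -437.0046]
 [ 589.0096 -415.7257]
 [ 583.6155 -380.9363]] [0.0056 0.0314 0.0356]
slope [-0.3092 -0.0478  0.167 ] 8.780546595674144
[486.8209 253.995 ] 2189 2178
((502.2062683105469, -185.923583984375), (49.32466506958008, 43.99209976196289), 35.95288848876953) [[ 469.3278 -182.5975]
 [ 495.1564 -218.2091]
 [ 535.0847 -189.2496]
 [ 509.2561 -153.638 ]] [0.0052 0.0125 0.019 ]
slope [-0.1861  0.2468  0.1521] -52.98659144103915
tcp [ 0.4674 -0.4126  0.1413] t 2.6 F [-0.3  1.4 -0.1] w 0.085 q [-0.72  0.32  0.01  1.26  0.   -0.87]
turn [0.01 0.01 0.01] shift [ 0.13 -0.34 -0.04]
```

View pics/w1.png

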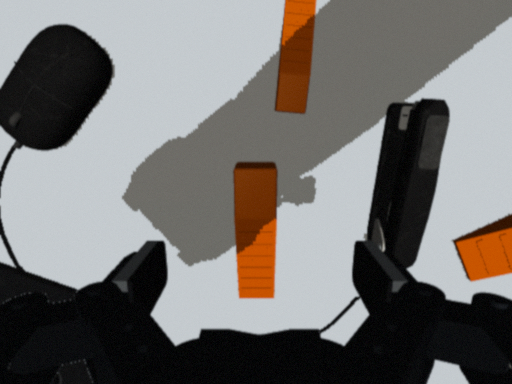

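step_arm(steps=[[0,0,0,2,-0.3,0,8.5],[0,0,0,5,-0.3,0.1,8.5],[0,0,0,8,-0.3,0.1,8.5],[0,0,0,10.5,-0.3,0.1,8.5],[0,0,0,12,-0.3,0.1,7],[0,0,0,13,-0.3,0.1,6],[0,0,0,13.5,-0.3,0.1,5],[0,0,0,13.5,-0.3,0.1,5]])

```text
clock: 3.4
tool_pos: [0.4689, -0.4163, 0.0056]
tool_rot: [-0.053, 0.705, 0.053, 0.705]
contact_force: [0.1, 0.5, 0.6]
gripper_width: 0.0503
```

Run:
```python
from h import *
go([.468,-.416,.001],8.7)
im,d=arm.get_image("wrist"); cv2.imwrite("pics/w2.png",im)
im,d=arm.get_image("side"); cv2.imwrite("pics/s2.png",cv2.resize(im[200:330,240:400],None,fx=4,fy=4))
```

```text
tcp [ 0.4689 -0.4163  0.0056] t 3.4 F [0.1 0.5 0.6] w 0.0503 q [-0.73  0.4  -0.19  0.98  0.   -0.87]
turn [-0.03  0.    0.  ] shift [ 0.46  0.04 -0.09]
```

View pics/w2.png

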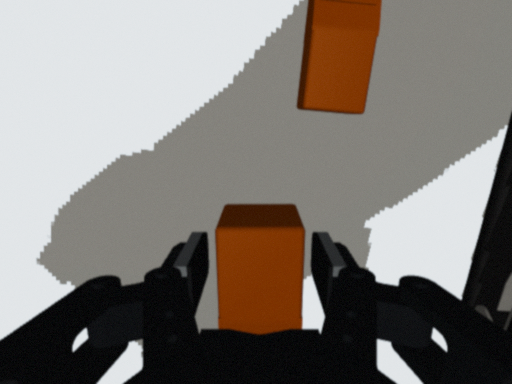

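View pics/s2.png

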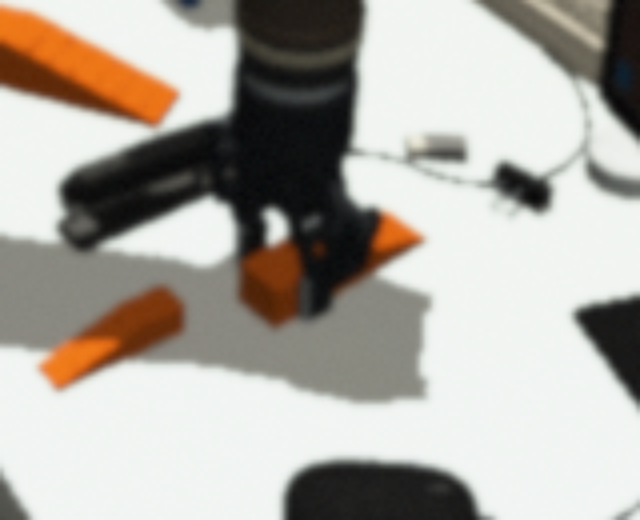

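The heel sits centred between the pads, at about (260,265) in the wrist picture. I'll lower a little more and close.

step_arm(steps=[[0,0,0,0.2,0,0,5],[0,0,0,0.4,0,0,4.5],[0,0,0,0.4,0,0,3],[0,0,0,0.4,0,0,2.5],[0,0,0,0.4,0,0,2.5],[0,0,0,0.4,0,0,2.5],[0,0,0,0.4,0,0,2.5],[0,0,0,0.4,0,0,2.5]])

```text
clock: 4.3
tool_pos: [0.4689, -0.4168, 0.0015]
tool_rot: [-0.053, 0.705, 0.052, 0.705]
contact_force: [-0.9, 0.3, 2.3]
gripper_width: 0.0352
```

step_arm(steps=[[0,0,0,-0.5,0,0,2.5],[0,0,0,-1,0,0,2.5],[0,0,0,-2,0,0,2.5],[0,0,0,-3.5,0,0,2.5],[0,0,0,-5,0,0,2.5],[0,0,0,-6.5,0,0,2.5],[0,0,0,-7.5,0,0,2.5],[0,0,0,-7.5,0,0,2.5]])

```text
clock: 5.1
tool_pos: [0.4697, -0.4173, 0.0784]
tool_rot: [-0.053, 0.704, 0.052, 0.706]
contact_force: [-0.6, -0.5, -2.0]
gripper_width: 0.0352
```

Run:
```python
from h import *
xi=np.array([np.cos(np.radians(-6.57)),np.sin(np.radians(-6.57))]); jam=np.array([.6074,.0692]); p=jam-xi*.115; print(p)
go([p[0],p[1],.09],-6.57)
im,d=arm.get_image("side"); cv2.imwrite("pics/s3.png",cv2.resize(im[150:330,200:400],None,fx=3,fy=3))
im,d=arm.get_image("wrist"); cv2.imwrite("pics/w3.png",im)
```

```text
[0.49315523 0.08235796]
tcp [ 0.4697 -0.4173  0.0784] t 5.1 F [-0.6 -0.5 -2. ] w 0.0352 q [-0.73  0.35 -0.08  1.13  0.   -0.87]
turn [3.01 0.03 0.02] shift [-1.26 49.07  9.71]
```

View pics/s3.png

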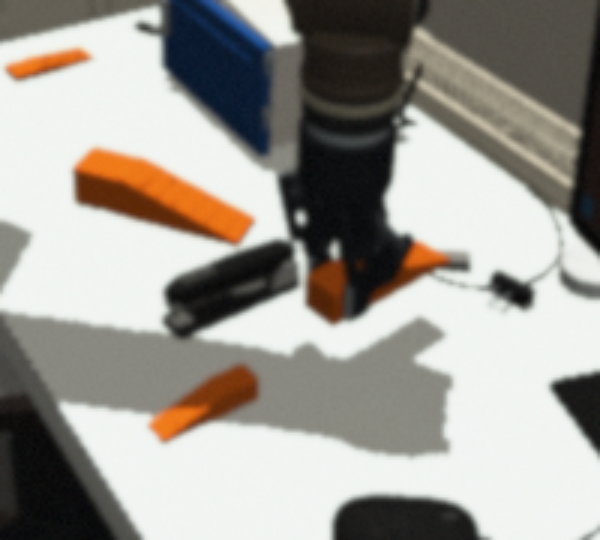

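View pics/w3.png

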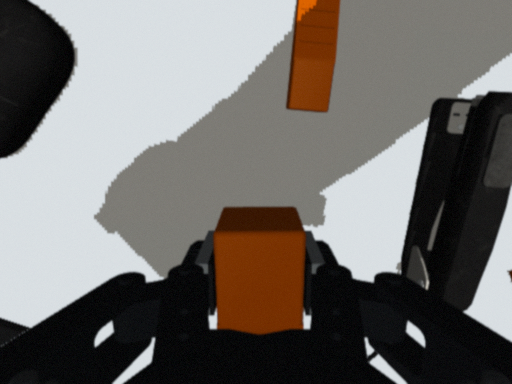

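step_arm(steps=[[0.1,0,0,0,2,0.2,2.5],[0.4,0,0,0,6,0.4,2.5],[0.7,0,0,0,10,0.8,2.5],[1.0,0,0,0,14,1.1,2.5],[1.3,0,0,0,18,1.4,2.5],[1.5,0,0,0,22,1.7,2.5],[1.8,0,0,0,26,2.0,2.5],[2.0,0,0,0,30,2.4,2.5]])

```text
clock: 6.0
tool_pos: [0.4471, -0.1147, 0.0754]
tool_rot: [0.01, 0.708, -0.01, 0.707]
contact_force: [0.2, 0.9, -1.0]
gripper_width: 0.035
```

```bash
python3 -c "
from h import *
go([.4335,.0892,.08],-6.57)"
```

```text
tcp [ 0.4471 -0.1147  0.0754] t 6.0 F [ 0.2  0.9 -1. ] w 0.035 q [-0.25  0.06 -0.46  1.05  0.   -0.22]
turn [ 1.   -0.02 -0.  ] shift [-0.45 20.35 -1.92]
```

step_arm(steps=[[0.2,0,0,0,4,-0.4,2.5],[0.4,0,0,0,8,-0.8,2.5],[0.6,0,0,0,12,-1.2,2.5],[0.8,0,0,0,15.5,-1.5,2.5],[0.9,0,0,0,18.5,-1.8,2.5],[1,0,0,0,20,-1.9,2.5],[1,0,0,0,20,-1.9,2.5],[1,0,0,0,20,-1.9,2.5]])

```text
clock: 6.8
tool_pos: [0.4339, 0.084, 0.0756]
tool_rot: [0.039, 0.706, -0.04, 0.706]
contact_force: [0.2, -0.6, -1.3]
gripper_width: 0.0354
```

Run:
```python
from h import *
go([.4335,.0892,.002],-6.57)
im,d=arm.get_image("top"); cv2.imwrite("pics/t4.png",cv2.resize(im[130:290,110:310],None,fx=3.5,fy=3.5))
P=pts("top",d); m=blue(im)
t=P[(m>0)&(d>0)&(P[...,2]>.143)]; print(cv2.boxPoints(cv2.minAreaRect((t[:,:2]*1000).astype(np.float32))))
im,d=arm.get_image("side"); cv2.imwrite("pics/s4.png",cv2.resize(im[120:300,180:380],None,fx=3,fy=3))
im,d=arm.get_image("wrist"); cv2.imwrite("pics/w4.png",im)
```

```text
tcp [0.4339 0.084  0.0756] t 6.8 F [ 0.2 -0.6 -1.3] w 0.0354 q [ 0.19  0.02 -0.5   1.05 -0.    0.3 ]
turn [ 0.03 -0.01  0.01] shift [ 7.36  0.52 -0.09]
[[ 587.63776  -105.36086 ]
 [ 602.3381   -105.639854]
 [ 606.7502    126.845146]
 [ 592.04987   127.12414 ]]
```

View pics/t4.png

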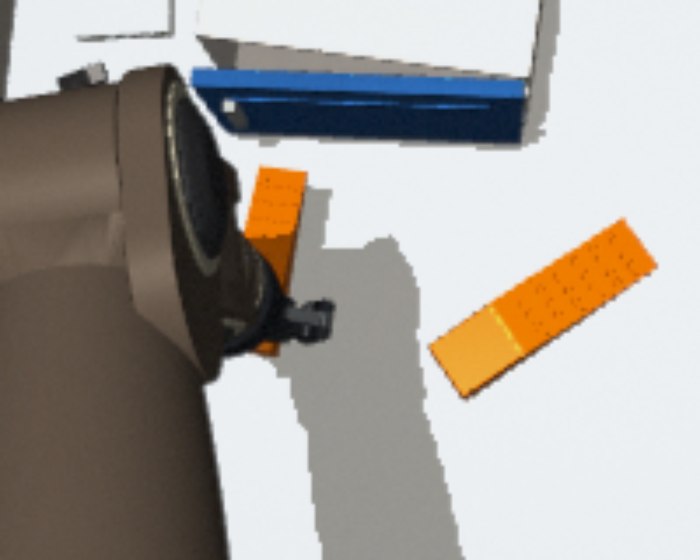

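View pics/s4.png

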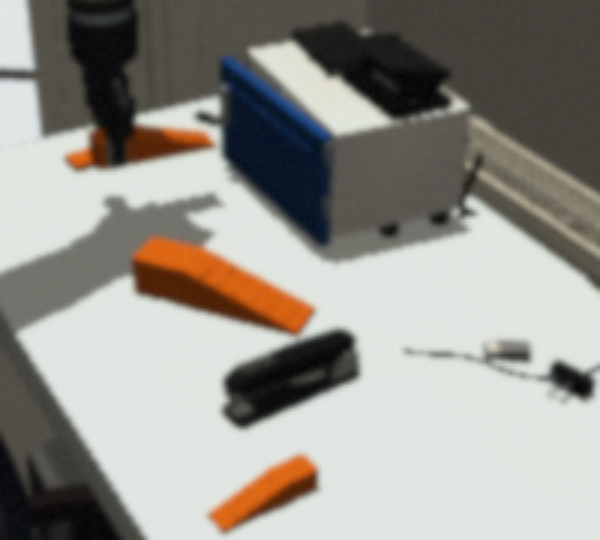

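View pics/w4.png

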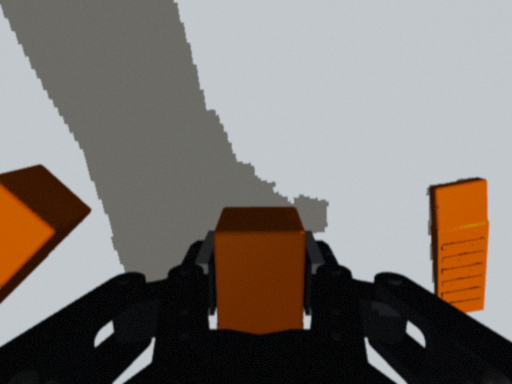

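step_arm(steps=[[0,0,0,1,0.3,0,2.5],[0,0,0,2.5,0.5,0,2.5],[0,0,0,4,0.5,0,2.5],[0,0,0,5.5,0.5,0,2.5],[0,0,0,6.5,0.5,0,2.5],[0,0,0,7.1,0.5,0,2.5],[0,0,0,7.3,0.5,0,2.5],[0,0,0,7.3,0.5,0,2.5]])

```text
clock: 7.75
tool_pos: [0.4351, 0.089, 0.0033]
tool_rot: [0.04, 0.706, -0.04, 0.706]
contact_force: [-0.5, 0.4, -1.0]
gripper_width: 0.0354
```

Run:
```python
from h import *
xi=np.array([np.cos(np.radians(-6.57)),np.sin(np.radians(-6.57))]); jam=np.array([.6074,.0692]); p=jam-xi*.086
go([p[0],p[1],.002],-6.57)
```

```text
tcp [0.4351 0.089  0.0033] t 7.75 F [-0.5  0.4 -1. ] w 0.0354 q [ 0.2   0.09 -0.6   0.88  0.    0.32]
turn [ 0.01  0.   -0.  ] shift [ 0.13 -0.    8.74]
```

step_arm(steps=[[0,0,0,0.1,0,1.5,2.5],[0,0,0,0.1,0,3.5,2.5],[0,0,0,0.1,0,5,2.5],[0,0,0,0.1,0,6,2.5],[0,0,0,0.1,0,6.6,2.5],[0,0,0,0.1,0,7.2,2.5],[0,0,0,0.1,0,7.8,2.5],[0,0,0,0.1,0,8.2,2.5]])

```text
clock: 8.55
tool_pos: [0.5167, 0.0797, 0.0023]
tool_rot: [0.04, 0.706, -0.04, 0.706]
contact_force: [-0.8, 1.1, -2.6]
gripper_width: 0.0353
```

```bash
cat > look.py <<'E'
from h import *
import sys
k=sys.argv[1]
xi=np.array([np.cos(np.radians(-6.57)),np.sin(np.radians(-6.57))]); jam=np.array([.6074,.0692]); p=jam-xi*.086
go([p[0],p[1],.002],-6.57)
im,d=arm.get_image("top"); cv2.imwrite(f"pics/t{k}.png",cv2.resize(im[130:290,110:310],None,fx=3.5,fy=3.5))
P=pts("top",d); m=blue(im)
t=P[(m>0)&(d>0)&(P[...,2]>.143)]; b=cv2.boxPoints(cv2.minAreaRect((t[:,:2]*1000).astype(np.float32)));print(b.round(1),len(t))
sd=np.percentile(t[:,2],[10,50,90]);print("door top z",sd)
t=t[np.argsort(t[:,1])]
pf=np.polyfit(t[:,1],t[:,0],1);print("door angle",0.115-pf[0])
for a in(-.08,-.03,.03,.08,.11):
    q=t[abs(t[:,1]-a)<.015]
    if len(q): print(a,np.median(q[:,2]).round(4),len(q))
im,d=arm.get_image("side"); cv2.imwrite(f"pics/s{k}.png",cv2.resize(im[120:300,180:380],None,fx=3,fy=3))
P=pts("side",d); m=blue(im); t=P[(m>0)&(d>0)]; print("side z max",np.percentile(t[:,2],[90,99]))
E
python3 look.py 5
```

```text
tcp [0.5167 0.0797 0.0023] t 8.55 F [-0.8  1.1 -2.6] w 0.0353 q [ 0.15  0.22 -0.44  0.91  0.    0.27]
turn [ 0.02 -0.   -0.  ] shift [ 0.03 -0.01  0.53]
[[ 523.5   24.6]
 [ 592.9 -109.5]
 [ 684.2  -62.2]
 [ 614.9   71.9]] 388
door top z [0.14529688 0.14756944 0.14984231]
door angle 0.03410935305227443
-0.08 0.1476 68
-0.03 0.1476 66
0.03 0.1476 67
0.08 0.147 11
side z max [0.14906507 0.1511326 ]
```

View pics/t5.png

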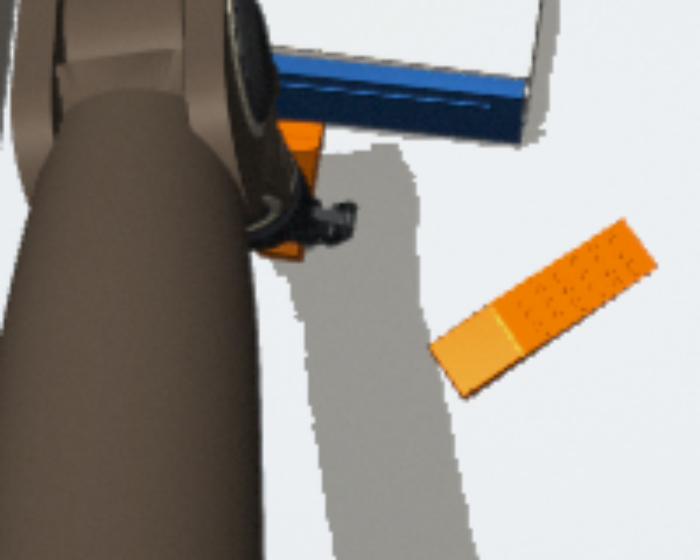

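View pics/s5.png

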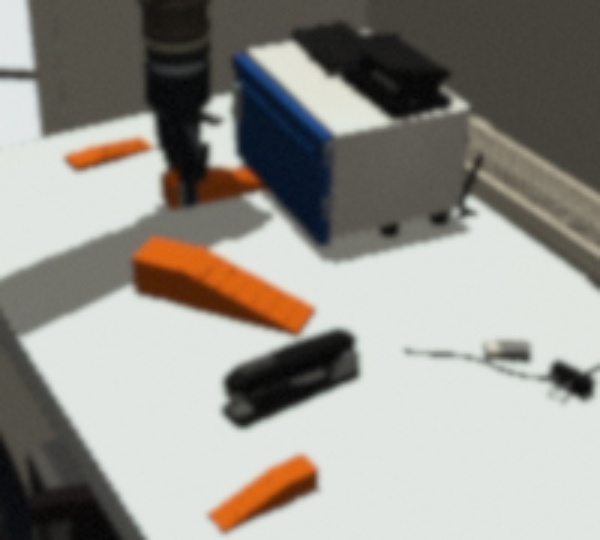

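step_arm(steps=[[0,0,0,0.05,0,0.3,2.5],[0,0,0,0.05,0,0.6,2.5],[0,0,0,0.05,0,0.8,2.5],[0,0,0,0.05,0,1,2.5],[0,0,0,0.05,0,1.2,2.5],[0,0,0,0.05,0,1.4,2.5],[0,0,0,0.05,0,1.5,2.5],[0,0,0,0.05,0,1.5,2.5]])

```text
clock: 9.45
tool_pos: [0.5301, 0.0781, 0.0015]
tool_rot: [0.04, 0.707, -0.04, 0.705]
contact_force: [-5.2, 0.4, -0.1]
gripper_width: 0.0355
```

```bash
python3 look.py 6
```

```text
tcp [0.5301 0.0781 0.0015] t 9.45 F [-5.2  0.4 -0.1] w 0.0355 q [ 0.15  0.25 -0.41  0.91  0.    0.26]
turn [ 0.02 -0.03  0.  ] shift [-0.05  0.01 -0.82]
[[ 588.  -104.6]
 [ 603.2 -106.2]
 [ 621.5   63.8]
 [ 606.2   65.4]] 406
door top z [0.14600953 0.14903927 0.15115874]
door angle 0.0007994070303579126
-0.08 0.1489 71
-0.03 0.1491 70
0.03 0.1491 73
side z max [0.15055264 0.15252197]
```

step_arm(steps=[[0,0,0,0,0,0.2,2.5],[0,0,0,0,0,0.4,2.5],[0,0,0,0,0,0.6,2.5],[0,0,0,0,0,0.8,2.5],[0,0,0,0,0,0.9,2.5],[0,0,0,0,0,1.0,2.5],[0,0,0,0,0,1.0,2.5],[0,0,0,0,0,1.0,2.5]])

```text
clock: 10.35
tool_pos: [0.5392, 0.077, 0.0015]
tool_rot: [0.04, 0.707, -0.04, 0.705]
contact_force: [-8.5, 0.9, 2.8]
gripper_width: 0.0353
```

```bash
python3 look.py 7
```

```text
tcp [0.5392 0.077  0.0015] t 10.35 F [-8.5  0.9  2.8] w 0.0353 q [ 0.14  0.27 -0.39  0.92  0.    0.25]
turn [ 0.02 -0.04  0.  ] shift [-0.04  0.01 -1.73]
[[ 555.3 -101. ]
 [ 603.5 -106.2]
 [ 621.5   61.5]
 [ 573.3   66.7]] 419
door top z [0.14791047 0.15132426 0.15358921]
door angle 0.005372771223141379
-0.08 0.1514 74
-0.03 0.1513 74
0.03 0.1515 75
side z max [0.15282882 0.15460224]
```

View pics/s7.png

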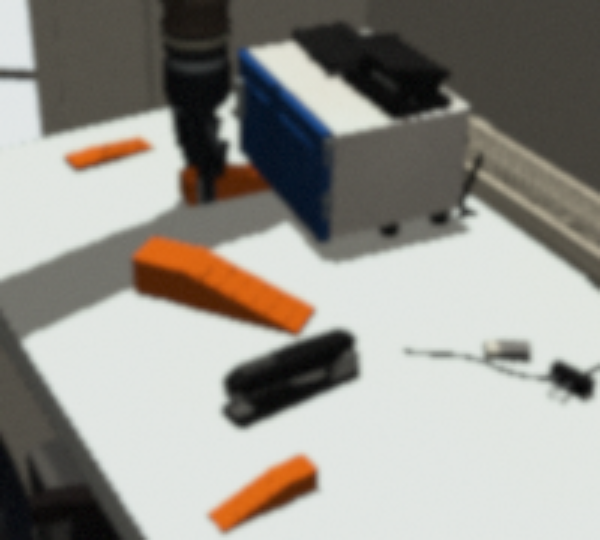

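step_arm(steps=[[0,0,0,0,0,0.1,2.5],[0,0,0,0,0,0.2,2.5],[0,0,0,0,0,0.2,2.5],[0,0,0,0,0,0.2,2.5],[0,0,0,0,0,0.2,3.8],[0,0,0,0,0,0.2,4.5],[0,0,0,0,0,0.2,5.5],[0,0,0,0,0,0.2,5.5]])

```text
clock: 11.25
tool_pos: [0.5439, 0.0767, 0.0021]
tool_rot: [0.04, 0.706, -0.04, 0.706]
contact_force: [-0.6, -0.1, -0.1]
gripper_width: 0.0553
```

```bash
python3 look.py 8
python3 - <<'E'
from h import *
im,d=arm.get_image("wrist"); cv2.imwrite("pics/w8.png",im)
E
```

```text
tcp [0.5439 0.0767 0.0021] t 11.25 F [-0.6 -0.1 -0.1] w 0.0553 q [ 0.14  0.27 -0.38  0.92 -0.    0.25]
turn [ 0.01  0.01 -0.  ] shift [ 0.01 -0.01 -2.21]
[[ 541.5 -100. ]
 [ 604.1 -106.3]
 [ 620.9   62.3]
 [ 558.4   68.5]] 430
door top z [0.14824961 0.15204881 0.15451252]
door angle 0.008148872256646233
-0.08 0.1519 76
-0.03 0.1524 76
0.03 0.1521 76
side z max [0.15362612 0.15543514]
```

View pics/w8.png

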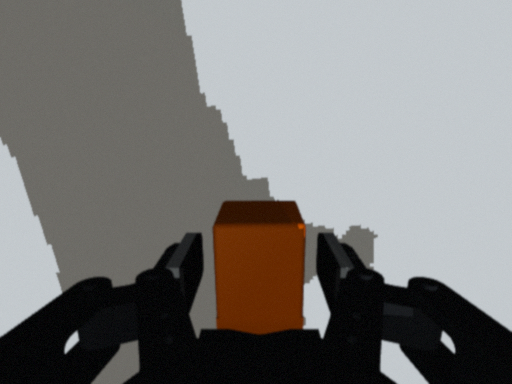

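The wedge is released with both pads clear, and the door is still shut and lifted about 4.5 mm. I'll retreat straight up, backing away from the door slightly.

step_arm(steps=[[0,0,0,-0.5,0,0,5.5],[0,0,0,-1.5,0,0,5.5],[0,0,0,-3,0,0,5.5],[0,0,0,-5,0,-1,5.5],[0,0,0,-8,0,-3,5.5],[0,0,0,-11,0,-6,5.5],[0,0,0,-13,0,-9,5.5],[0,0,0,-15,0,-12,5.5]])

```text
clock: 12.2
tool_pos: [0.4233, 0.0903, 0.1538]
tool_rot: [0.04, 0.705, -0.04, 0.707]
contact_force: [0.0, 0.1, 0.3]
gripper_width: 0.0549
```

step_arm(steps=[[0,0,0,-1,0,-3,5.5],[0,0,0,-2,0,-6,5.5],[0,0,0,-3,0,-9,5.5],[0,0,0,-3,0,-11,5.5],[0,0,0,-3,0,-12,5.5],[0,0,0,-3,0,-12,5.5],[0,0,0,-3,0,-12,5.5],[0,0,0,-3,0,-12,5.5]])

```text
clock: 13.0
tool_pos: [0.3056, 0.1038, 0.1817]
tool_rot: [0.04, 0.706, -0.04, 0.706]
contact_force: [1.0, 0.1, 0.0]
gripper_width: 0.0551
```

```bash
python3 look.py 9
python3 - <<'E'
from h import *
im,d=arm.get_image("top"); P=pts("top",d)
q=P[(orange(im)>0)&(d>0)]; q=q[(q[:,0]>.45)&(abs(q[:,1]-.08)<.06)]
print(len(q),cv2.minAreaRect((q[:,:2]*1000).astype(np.float32)),np.percentile(q[:,2],[5,95]))
E
```

```text
tcp [0.3056 0.1038 0.1817] t 13.0 F [1.  0.1 0. ] w 0.0551 q [ 0.33 -0.26 -0.5   1.33 -0.    0.44]
turn [ 0.01 -0.    0.  ] shift [17.97 -0.   21.78]
[[ 585.9 -104.3]
 [ 601.5 -106.1]
 [ 629.2  126.1]
 [ 613.7  127.9]] 578
door top z [0.14869539 0.15195933 0.15443734]
door angle -4.672094712053487e-05
-0.08 0.1518 76
-0.03 0.1524 76
0.03 0.152 74
0.08 0.1517 73
0.11 0.1517 73
side z max [0.15361644 0.15572486]
416 ((563.5422973632812, 74.3808364868164), (36.66477584838867, 91.78431701660156), 84.466064453125) [0.02049025 0.03655065]
```

View pics/t9.png

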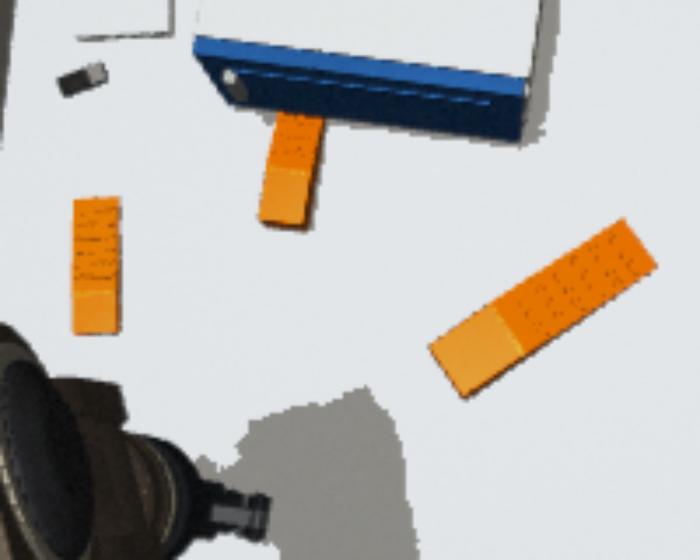

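View pics/s9.png

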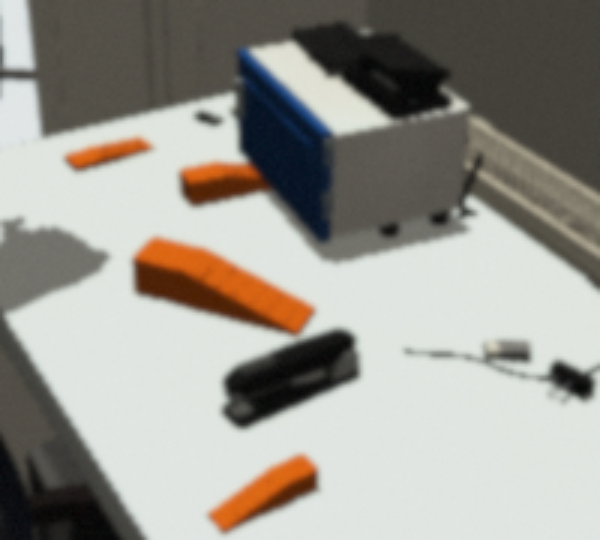

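The top view shows the wedge jammed under the handle half of the door at (295,165), and the arm is clear. Handing in.

```bash
python3 -c "
from station import arm
print(arm.hand_in())"
```

```text
the job is handed in; nothing more can be done
None
```

I picked up the tall orange wedge (140 × 36 × 34 mm) and carried it over the other things on the desk. I pushed it about 23 mm past the point where it first touches the shut door, let go, and backed the arm away. It took about 13 s of the 51 s, and I handed the job in; no verdict comes back.

Checks after the release and retreat:
- **Door:** it is shut to about 0.000 rad by the top camera. Its top edge reads about 152 mm, against 147.5 mm before the lift, so it is raised about 4.5 mm. It was the same just after release and after the arm had left.
- **Wedge:** it lies flat on the desk, within a few millimetres of the jam line, and stayed put on release. The push reached 8.5 N at the last reading before the final 2 mm.
- **Robot:** the arm is clear of everything, with force readings at noise level.

One disagreement: from how far the wedge went in, I would have expected a lift of about 7 mm rather than 4.5 mm. Either figure is above the 2 mm needed and below the 8 mm stop. I could not measure the force between wedge and door directly.

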